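Close up a strand of beads in the groove of a bead board

TASK

On the bead board, close up the laid-out strand: with your fingertips just above the board, run them along the U-shaped groove behind the last bead, turning with the bend, and gently push the beads along until the clasp sits against its own end of the groove and the five beads follow it in one unbroken row, each touching the next. Everything stays lying in the groove: only push, do not pick anything up, do not press down hard on the board, and do not disturb the loupe, the jar, the hammer or the punch stand.

Things in the scene. Friction and masses are not known exactly. Their poses are not given: they have to be found in the camera images.
- bead_board: Grey flocked bead board fixed on the bench, 188 mm wide, 241 mm long (rounded +x end), top 9.5 mm above the bench. A U-shaped groove 20.5 mm wide is sunk 3.5 mm into it (floor 6 mm above the bench). Between its legs are shallow wells with small stones, part of the board. Origin: underside, centre of the groove's half-circle; x along the legs towards the bend, y left, z up.
- bend_middle (a point): Point on the groove floor at the middle of the bend, board frame (62, 0, 6) mm. Groove centreline in the board frame: left leg straight from (-125, 62) mm to (0, 62), half-circle of radius 62 mm about the origin through this point, right leg straight from (0, -62) to (-125, -62).
- left_groove_end (a point): Middle of the square end wall that closes the groove's left (+y) leg, on the groove floor; board frame (-125, 62, 6) mm.
- right_groove_end (a point): Middle of the square end wall that closes the groove's right (-y) leg, on the groove floor; board frame (-125, -62, 6) mm.
- clasp: Loose steel box clasp, a block 20 mm long (x, along the leg), 15 mm wide, 12 mm high, about 25 g, lying in the groove near the closed end of the left or the right leg (it varies), up to 20 mm short of the end wall; that end is its own end. It stands 8.5 mm above the board's top. Origin: centre of the underside.
- bead_1: Loose brass bead, a disc 18 mm across, 12 mm thick, about 24 g, flat in the groove, 8.5 mm proud of the board; polished: pushed squarely it slides easily, pushed slantwise by a finger's corner it wedges in the bend. Origin: centre of the underside. At the start in the left leg, the nearer to the leg's end of the two there.
- bead_2: Loose brass bead, a disc 18 mm across, 12 mm thick, about 24 g, flat in the groove, 8.5 mm proud of the board; polished: pushed squarely it slides easily, pushed slantwise by a finger's corner it wedges in the bend. Origin: centre of the underside. At the start in the left leg, near the bend.
- bead_3: Loose brass bead, a disc 18 mm across, 12 mm thick, about 24 g, flat in the groove, 8.5 mm proud of the board; polished: pushed squarely it slides easily, pushed slantwise by a finger's corner it wedges in the bend. Origin: centre of the underside. At the start at the middle of the bend.
- bead_4: Loose brass bead, a disc 18 mm across, 12 mm thick, about 24 g, flat in the groove, 8.5 mm proud of the board; polished: pushed squarely it slides easily, pushed slantwise by a finger's corner it wedges in the bend. Origin: centre of the underside. At the start in the right leg.
- bead_5: Loose brass bead, a disc 18 mm across, 12 mm thick, about 24 g, flat in the groove, 8.5 mm proud of the board; polished: pushed squarely it slides easily, pushed slantwise by a finger's corner it wedges in the bend. Origin: centre of the underside. Starts near the closed end of the leg without the clasp, last of the strand. Order from a left clasp: 1, 2, 3, 4, 5; from a right one: 4, 3, 2, 1, 5.
- loupe: Bystander: loose aluminium eye loupe standing on the board inside the bend, 34 mm across, 30 mm high. Origin: centre of its underside.
- flux_jar: Bystander: loose white jar with a cap, 38 mm across, 58 mm high, standing on the bench to the left of the board. Origin: centre of its underside.
- chasing_hammer: Bystander: loose hammer about 220 mm long lying on the bench to the right of the board, along the board's x. Origin: the middle of its underside.
- punch_stand: Bystander: fixed wooden stand with steel doming punches, 110 by 170 mm, about 130 mm high, on the bench well to the left. Origin: centre of its underside.

How it is judged:
At the end, for the whole second after the job is handed in: The clasp lies within 3 mm of the end wall of its own end of the groove and the beads follow it in their first order, each within 3 mm of touching its neighbour (bead centres under 21 mm apart, clasp to bead under 22 mm); all lie flat on the groove floor, at rest (horizontal distance between bead_1 and bead_2 below 0.021 m and horizontal distance between bead_2 and bead_3 below 0.021 m and horizontal distance between bead_3 and bead_4 below 0.021 m and ((horizontal distance between clasp and left_groove_end below 0.013 m and horizontal distance between clasp and bead_1 below 0.022 m and horizontal distance between bead_4 and bead_5 below 0.021 m) or (horizontal distance between clasp and right_groove_end below 0.013 m and horizontal distance between clasp and bead_4 below 0.022 m and horizontal distance between bead_1 and bead_5 below 0.021 m)) and z of each of bead_1, bead_2, bead_3, bead_4, bead_5, clasp in the frame of bead_board below 0.009 m and angle between each of bead_1, bead_2, bead_3, bead_4, bead_5, clasp's own z axis and vertical below 0.2 rad and linear speed of each of bead_1, bead_2, bead_3, bead_4, bead_5, clasp below 0.01 m/s).
It fails at once if a bead or the clasp is lifted, or pops out of the groove (raised more than 6 mm) (z of any of bead_1, bead_2, bead_3, bead_4, bead_5, clasp in the frame of bead_board above 0.012 m).
It fails at once if the fingers push a bead or the clasp harder than 25 N (contact force between the fingers and bead_1 above 25 N or contact force between the fingers and bead_2 above 25 N or contact force between the fingers and bead_3 above 25 N or contact force between the fingers and bead_4 above 25 N or contact force between the fingers and bead_5 above 25 N or contact force between the fingers and clasp above 25 N).
It fails at once if the fingers press on the board harder than 15 N (contact force between the fingers and bead_board above 15 N).
It fails at once if the loupe, the jar or the hammer is moved more than 10 mm, or the punch stand is struck (distance of any of loupe, flux_jar, chasing_hammer from where it was at the start of the episode above 0.01 m or contact force between any of the arm, the fingers and punch_stand above 5 N).
It also fails if it takes over 51 s, if anything falls off the work surface, if the arm or the gripper's body presses on something with over 40 N, if the wrist force passes 120 N, or if a joint passes its speed limit or range.

ROBOT

A 6-joint arm with a two-finger parallel gripper is mounted at the origin on the work surface. World frame = base frame: x ahead of the robot, y to its left, z up, the work surface at z = 0. Lengths are in m, angles in rad, forces in N, time in s.
With the tool pointing down it reaches from about 0.275 to 0.85 m from the base axis. Payload 19 kg.
Tool frame: the origin (TCP) lies at the very end of the fingers, on their centre line; the grasp point (between the pads) lies 19 mm behind it; z points along the fingers, y is the line along which they close (so a half turn about z gives the same grasp; the last joint's range is limited). The gripper opens to 85 mm and grips with 20 to 120 N. Pads are 22 mm wide; open, the fingers measure 114 mm over their backs; the gripper's body (76 mm by 85 mm) begins 54 mm behind the grasp point. The pads swing forward as they close: fully open they stand 13 mm farther back than shut.
Start: joints at [1.104, 0.15, 1.437, -0, 1.554, -0.134], TCP at [0.188, 0.543, 0.231] pointing down, gripper open.
Joint ranges: [-2.8, 2.8], [-0.68, 2.1], [0.12, 2.68], [-1.39, 4.53], [0.16, 2.79], [-2.81, 2.81]. Speed limits (rad/s): [1.89, 1.89, 2.22, 3.01, 3.01, 3.01].

INTERFACE

Orientations are given as a unit quaternion [w, x, y, z].
In Python, from station import manip gives the robot as it stands.
- The arm moves only by the shell command python3 -m crank 'ROWS' [FORCE]. ROWS is JSON, a list that holds one entry, the list of rows, each a list of 7 numbers: the turn, a rotation vector about the tool's x, y, z in units of 2 rad (1.0 is 2 rad), then the shift along the tool's x, y, z in units of 0.15 m (1.0 is 0.15 m), then the closure, from -1 (fully open) to 1 (shut). A call has exactly 8 rows; each row is the pose to reach, as a shift and turn from the pose commanded when the call began, along the tool's axes at that moment; what a row does not reach only later rows make up. A row lasts 1/10 s, in which the tool goes at most 50 mm and 8.59 degrees, less where a joint would pass 70% of its speed; a pose out of reach is approached as far as the arm can. A call with a number of a shift or a turn outside -1 to 1 is refused whole. A call with a gripper value outside its range is refused whole. The fingers move at their own pace and stop on an object; FORCE is the grip in N (left out, the last holds). Time passes only in rows, so rows that repeat a pose let the fingers close, or fill a call up. It gives the time, the measured TCP pose, the force, the opening and the grip force at its end, in the units of the state.
- manip.observe(): the state, without advancing time (a new reading comes with each control period).
- manip.grab_frame(name): name is "side" or "top" or "wrist"; returns a dict with "frame" (480x640x3 uint8, red, green, blue), "vertical_fov" (degrees; the focal length in pixels is half the picture's height over the tangent of half this angle, whatever the lens; pixels are square), "cx", "cy" (the principal point, pixels), "world_from_camera" (4x4, takes a point from camera to world coordinates). Camera axes: x right, y down, z forward; pixel columns grow to the right and rows downward; lengths in m; the calibration is good to about 2 mm. A picture is of the moment at which its call begins. There is no depth.
- manip.sign_off(): hands the job in; it is judged then, once.
The state is a dict: "t": time; "q": joint angles; "joint_vel": joint speeds; "joint_torque": joint torques, N m; "tcp_pos": TCP position; "eef_rot": TCP orientation; "contact_force": force on the tool from outside, world axes, zero at the start; "moment": the same for the moment, N m; "gripper_width": finger opening in m; "grip_force": force on a finger pad.
Only numpy, scipy, OpenCV 4.12 (cv2) and the standard library are available. Lean on these libraries where they do the work, as an engineer would, in place of code of your own. Each camera call takes 0.05 s, during which the arm holds its last target. There are 200 camera calls.

## Working session

There is one attempt and no reset: what is moved stays moved. The work goes in short steps, Python scripts to look and compute and a shell command to move; the robot and the scene stay as the last step left them, time stands still between calls to the robot, and variables do not carry over. Pictures are saved under pics/ and viewed, at most 10 in all, crops included, and the job is handed in when it is done.

```bash
ls; mkdir -p pics; python3 - <<'E'
from station import manip
import cv2
s=manip.observe(); print({k:s[k] for k in('t','tcp_pos','eef_rot','gripper_width','contact_force')})
for n in('top','side'):
    f=manip.grab_frame(n); cv2.imwrite(f'pics/{n}0.png',f['frame'][:,:,::-1]); print(n,f['vertical_fov'],f['cx'],f['cy'],f['world_from_camera'])
E
```

```text
pics
{'t': 0.0, 'tcp_pos': array([0.18775176, 0.54322489, 0.23069689]), 'eef_rot': array([-1.92267484e-04,  1.65642350e-01,  9.86185706e-01, -5.73030052e-04]), 'gripper_width': 0.08536589911035784, 'contact_force': array([-0.50884792, -0.31823783, -0.65779786])}
top 52.13482012652529 329.0727491800516 233.01197821276216 [[-4.53019804e-02 -9.73709299e-01  2.23244107e-01  4.04567013e-01]
 [-9.98972941e-01  4.39568627e-02 -1.09935560e-02  1.48362425e-01]
 [ 8.91417168e-04 -2.23512851e-01 -9.74700575e-01  8.70343760e-01]
 [ 0.00000000e+00  0.00000000e+00  0.00000000e+00  1.00000000e+00]]
side 56.7759077587678 319.9192271599566 241.3058762480151 [[ 0.92407478 -0.24491781  0.29342985  0.30493533]
 [-0.38165583 -0.63266836  0.67384684 -0.50612566]
 [ 0.02060668 -0.73467408 -0.67810719  0.68155438]
 [ 0.          0.          0.          1.        ]]
```

View pics/top0.png

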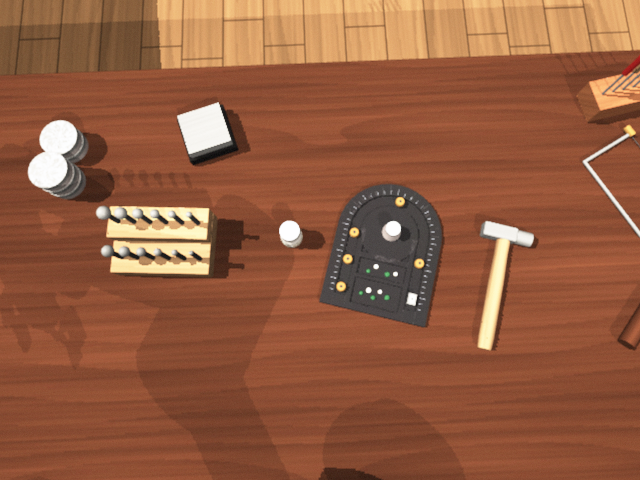

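View pics/side0.png

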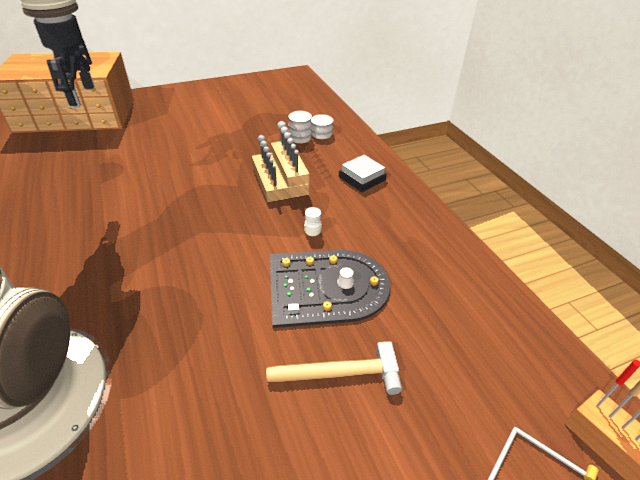

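The top view shows the board at about (385,255). Beads 5, 1 and 2 are in the left leg at (341,287), (348,259) and (354,232). Bead 3 is in the bend at (400,202), bead 4 in the right leg at (419,264), and the clasp at (412,299), so the right end is its own. In the side view the loupe stands at (346,279), and the jar and hammer are clear of the groove.

```bash
cat > h.py <<'E'
import numpy as np, cv2
from scipy.optimize import least_squares
from scipy.spatial.transform import Rotation as R
from station import manip
def ray(f,u,v):
    T=f['world_from_camera']; fl=240/np.tan(np.radians(f['vertical_fov']/2))
    d=T[:3,:3]@np.array([(u-f['cx'])/fl,(v-f['cy'])/fl,1]); return T[:3,3],d/np.linalg.norm(d)
def onz(f,u,v,z):
    o,d=ray(f,u,v); return (o+d*(z-o[2])/d[2])
def tri(r1,r2):
    A=0;b=0
    for o,d in (r1,r2):
        P=np.eye(3)-np.outer(d,d); A=A+P; b=b+P@o
    return np.linalg.solve(A,b)
def blobs(img,box,lo,hi,amin):
    hsv=cv2.cvtColor(img,cv2.COLOR_RGB2HSV); m=cv2.inRange(hsv,lo,hi)
    k=np.zeros_like(m); x0,y0,x1,y1=box; k[y0:y1,x0:x1]=m[y0:y1,x0:x1]
    n,_,st,c=cv2.connectedComponentsWithStats(k)
    return [(c[i],st[i,4],st[i,2:4]) for i in range(1,n) if st[i,4]>=amin]
BRASS=((12,90,110),(32,255,255))
def fit(beads,b3,right):   # left-leg pts, bend pts, right-leg pts -> x,y,yaw of board
    def res(p):
        loc=lambda P:(np.array(P)[:,:2]-p[:2])@np.array([[np.cos(p[2]),-np.sin(p[2])],[np.sin(p[2]),np.cos(p[2])]])
        return np.r_[loc(beads)[:,1]-.062,np.hypot(*loc(b3).T)-.062,loc(right)[:,1]+.062]
    s=least_squares(res,[np.mean(np.r_[beads,right],0)[0],np.mean(np.r_[beads,right],0)[1],-.2]); return s.x,s.fun
E
python3 - <<'E'
from h import *
np.set_printoptions(precision=4,suppress=True)
F={n:manip.grab_frame(n) for n in('top','side')}
for n,box in(('top',(318,180,450,330)),('side',(265,245,395,330))):
    for c,a,w in blobs(F[n]['frame'],box,*BRASS,8): print(n,c,a,w,onz(F[n],*c,.017))
    for c,a,w in blobs(F[n]['frame'],box,(0,0,170),(179,50,255),15): print(n,'white',c,a,w,onz(F[n],*c,.018))
E
```

```text
top [399.369 201.381] 84 [10 10] [0.653  0.0089 0.017 ]
top [353.6585 231.8902] 82 [10 11] [0.6001 0.0948 0.017 ]
top [347.1566 258.4699] 83 [11 10] [0.5526 0.109  0.017 ]
top [418.7333 263.0556] 90 [11 11] [ 0.5387 -0.0165  0.017 ]
top [340.4419 285.8953] 86 [10 11] [0.5047 0.1232 0.017 ]
top white [390.9161 229.9854] 274 [19 20] [0.6003 0.0282 0.018 ]
top white [375.6  266.04] 25 [6 5] [0.5367 0.0598 0.018 ]
top white [394.8947 273.5789] 19 [5 4] [0.5219 0.027  0.018 ]
top white [368.1034 289.6897] 29 [6 6] [0.4959 0.0756 0.018 ]
top white [379.3684 291.2105] 19 [5 5] [0.4923 0.0562 0.018 ]
top white [411.5472 298.7264] 106 [10 13] [0.4769 0.0015 0.018 ]
side [332.7937 259.127 ] 63 [9 9] [0.5967 0.093  0.017 ]
side [309.4918 260.6721] 61 [8 9] [0.5491 0.1066 0.017 ]
side [285.8281 262.0469] 64 [9 9] [0.5014 0.1208 0.017 ]
side [373.9459 280.3649] 74 [ 9 10] [0.65   0.0072 0.017 ]
side [326.9091 305.5844] 77 [10 10] [ 0.5359 -0.0177  0.017 ]
side white [345.2105 277.7439] 285 [17 22] [0.5983 0.0341 0.018 ]
side white [319.6667 279.3333] 18 [4 9] [0.5484 0.049  0.018 ]
side white [290.1364 280.3636] 22 [6 5] [0.4921 0.068  0.018 ]
side white [311.7059 280.4118] 17 [5 4] [0.5324 0.0521 0.018 ]
side white [291.75  287.625] 16 [5 4] [0.4886 0.0486 0.018 ]
side white [311. 294.] 19 [5 5] [0.518  0.0194 0.018 ]
side white [292.9875 306.225 ] 80 [12  8] [0.475  0.0037 0.018 ]
```

```bash
python3 - <<'E'
from h import *
np.set_printoptions(precision=4,suppress=True)
F={n:manip.grab_frame(n) for n in('top','side','wrist')}
P={}
for n,a,b in((5,(340.4,285.9),(285.8,262)),(1,(347.2,258.5),(309.5,260.7)),(2,(353.7,231.9),(332.8,259.1)),(3,(399.4,201.4),(373.9,280.4)),(4,(418.7,263.1),(326.9,305.6)),('c',(411.5,298.7),(293,306.2))):
    P[n]=tri(ray(F['top'],*a),ray(F['side'],*b)); print(n,P[n])
p,r=fit([P[5],P[1],P[2]],[P[3]],[P[4],P['c']]); print(p,np.degrees(p[2]),r*1e3)
W=F['wrist']; s=manip.observe(); Rt=R.from_quat(np.roll(s['eef_rot'],-1)).as_matrix()
T=W['world_from_camera']; print('wrist cam in tool',Rt.T@(T[:3,3]-s['tcp_pos']),Rt.T@T[:3,2],W['vertical_fov'])
for u,v in((100,235),(213,200),(290,235),(513,232)): print(u,v,onz(F['top'],u,v,0.05))
E
```

```text
5 [0.5036 0.1235 0.0142]
1 [0.5516 0.1091 0.0142]
2 [0.5991 0.0949 0.015 ]
3 [0.6523 0.0088 0.0149]
4 [ 0.5377 -0.0165  0.0151]
c [0.4756 0.0022 0.0199]
[ 0.5946  0.0314 -0.2907] -16.656763186689563 [ 0.1379  0.0397  0.1168  0.     -0.1741 -0.1203]
wrist cam in tool [ 0.0708  0.001  -0.1417] [-0.2809  0.0004  0.9597] 64.23822386320437
100 235 [0.6067 0.5313 0.05  ]
213 200 [0.6605 0.3384 0.05  ]
290 235 [0.592  0.2062 0.05  ]
513 232 [ 0.58   -0.1764  0.05  ]
```

```bash

python3 -m crank '[[[0,0,0,-0.1,-0.07,0,1],[0,0,0,-0.23,-0.17,0,1],[0,0,0,-0.37,-0.27,0,1],[0,0,0,-0.5,-0.37,0,1],[0,0,0,-0.63,-0.46,0,1],[0,0,0,-0.75,-0.55,0,1],[0,0,0,-0.86,-0.62,0,1],[0,0,0,-0.91,-0.655,0,1]]]' 20
python3 -m crank '[[[0,0,0,-0.1,-0.07,0,1],[0,0,0,-0.23,-0.17,0,1],[0,0,0,-0.37,-0.27,0,1],[0,0,0,-0.5,-0.37,0,1],[0,0,0,-0.63,-0.46,0,1],[0,0,0,-0.75,-0.55,0,1],[0,0,0,-0.86,-0.62,0,1],[0,0,0,-0.91,-0.655,0,1]]]' 20
python3 -m crank '[[[0,0,-0.005,-0.1,-0.07,0.05,1],[0,0,-0.01,-0.23,-0.17,0.12,1],[0,0,-0.015,-0.37,-0.27,0.2,1],[0,0,-0.021,-0.5,-0.37,0.3,1],[0,0,-0.021,-0.63,-0.46,0.4,1],[0,0,-0.021,-0.75,-0.55,0.5,1],[0,0,-0.021,-0.86,-0.62,0.55,1],[0,0,-0.021,-0.91,-0.655,0.6,1]]]' 20
python3 - <<'E'
from h import *
f=manip.grab_frame('wrist'); cv2.imwrite('pics/w1.png',f['frame'][:,:,::-1])
s=manip.observe();print(s['t'],s['tcp_pos'],s['eef_rot'],s['gripper_width'],s['contact_force'],s['q'])
E
```

```text
t: 1.15
tcp_pos: [0.2857, 0.4044, 0.2314]
eef_rot: [0.0, 0.166, 0.986, -0.0]
contact_force: [-0.8, 0.4, -0.7]
gripper_width: 0.0001
grip_force: 0.0
t: 1.95
tcp_pos: [0.3823, 0.2674, 0.2313]
eef_rot: [0.0, 0.166, 0.986, -0.0]
contact_force: [-0.9, 0.9, 0.6]
gripper_width: -0.0001
grip_force: 0.0
t: 2.75
tcp_pos: [0.4791, 0.1303, 0.1407]
eef_rot: [-0.0, 0.145, 0.989, -0.0]
contact_force: [-0.5, 0.1, -0.1]
gripper_width: -0.0002
grip_force: 0.0
2.8 [0.47899347 0.12986882 0.13964172] [-6.84112511e-04  1.45385103e-01  9.89374843e-01 -3.51613978e-04] 2.3136615175577596e-05 [-0.31281107 -0.58736907 -2.20205399] [ 1.09609906e-01  3.77688539e-02  1.74862654e+00 -3.42408015e-04
  1.35669882e+00 -1.16930893e+00]
```

View pics/w1.png

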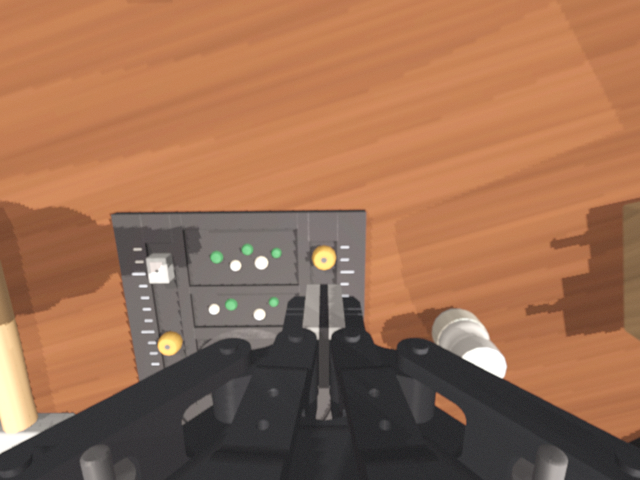

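The wrist view shows bead 5 at (323,258), bead 4 at (169,344), the clasp at (160,268) and the board's end edge on row 212. The shut fingertips end at about (324,285), in line with bead 5. Next I'll check the board pose from this view.

```bash
python3 - <<'E'
from h import *
np.set_printoptions(precision=4,suppress=True)
f=manip.grab_frame('wrist'); p=np.array([.5946,.0314,-.2907])
M=np.array([[np.cos(p[2]),-np.sin(p[2])],[np.sin(p[2]),np.cos(p[2])]])
L=lambda q:(q[:2]-p[:2])@M
for c,a,w in blobs(f['frame'],(100,220,350,360),*BRASS,40): q=onz(f,*c,.017); print('bead',c,w,q,L(q)*1e3)
for c,a,w in blobs(f['frame'],(140,240,180,290),(0,0,160),(179,50,255),100): q=onz(f,*c,.018); print('clasp',c,w,q,L(q)*1e3)
for u,v in((115,212),(365,211)): print('edge',L(onz(f,u,v,.0095))*1e3)
s=manip.observe(); print('tcp',L(s['tcp_pos'])*1e3)
E
```

```text
bead [324.8577 257.2615] [25 26] [0.5019 0.1251 0.017 ] [-115.6572   63.2285]
bead [114.5    277.8947] [13 11] [ 0.4724 -0.0296  0.017 ] [-99.5754 -93.4747]
bead [111.2275 312.7597] [26 17] [ 0.498  -0.0445  0.017 ] [ -70.8324 -100.4173]
bead [113.7669 335.7386] [31 26] [ 0.5167 -0.0513  0.017 ] [ -50.9793 -101.5456]
bead [169.7254 343.4801] [26 25] [ 0.5356 -0.0122  0.017 ] [-44.0678 -58.6465]
clasp [158.8893 270.844 ] [28 27] [0.4765 0.0049 0.018 ] [-105.5508  -59.2577]
edge [-148.1096  -89.5601]
edge [-148.6134   92.4698]
tcp [-139.759    61.8276]
```

```bash

python3 -m crank '[[[0,0,0,0,0,0.08,1],[0,0,0,0,0,0.2,1],[0,0,0,0,0,0.32,1],[0,0,0,0,0,0.44,1],[0,0,0,0,0,0.56,1],[0,0,0,0,0,0.66,1],[0,0,0,0,0,0.71,1],[0,0,0,0,0,0.74,1]]]' 20
python3 - <<'E'
from h import *
f=manip.grab_frame('wrist'); cv2.imwrite('pics/w2.png',f['frame'][:,:,::-1])
s=manip.observe();print(s['t'],s['tcp_pos'],s['contact_force'])
T=np.linalg.inv(f['world_from_camera']);fl=240/np.tan(np.radians(f['vertical_fov']/2))
c=T@np.r_[s['tcp_pos'],1]; print('tcp px',f['cx']+fl*c[0]/c[2],f['cy']+fl*c[1]/c[2])
for c,a,w in blobs(f['frame'],(200,100,450,300),*BRASS,60): print(c,a,w,onz(f,*c,.017))
E
```

```text
t: 3.65
tcp_pos: [0.4781, 0.1316, 0.0298]
eef_rot: [-0.0, 0.145, 0.99, -0.0]
contact_force: [0.3, 0.3, 0.3]
gripper_width: 0.0001
grip_force: 0.0
3.7 [0.47814834 0.13148598 0.02959535] [0.48186296 0.4298111  0.23737612]
tcp px 320.57461750721944 303.95955966458985
[256.52702703 105.06756757] 74 [18 12] [0.39686671 0.13024196 0.017     ]
[311.5157066  171.75466846] 25276 [250 162] [0.42716083 0.14294674 0.017     ]
[220.3047619  111.72380952] 105 [34 12] [0.39516809 0.11607547 0.017     ]
[415.47215496 215.        ] 413 [65 29] [0.45654934 0.17901963 0.017     ]
[419.37924528 227.59433962] 530 [69 29] [0.46230916 0.17938863 0.017     ]
[412.72655218 253.13540291] 1514 [93 46] [0.47255184 0.17419259 0.017     ]
[345.23165138 249.67431193] 436 [80 24] [0.4627941  0.14698956 0.017     ]
[422.11610879 286.81694561] 956 [59 31] [0.48897793 0.17465121 0.017     ]
```

View pics/w2.png

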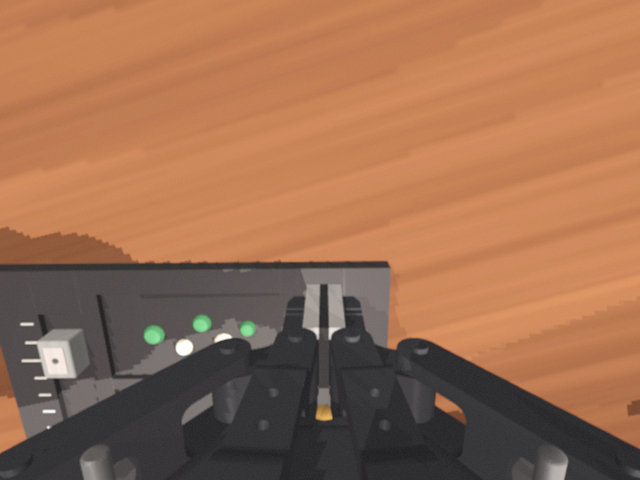

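The tip seam and bead 5's visible top are both at column 324, so they line up. The tip's projection also shows the wrist camera is biased about 1.3 mm. Correcting for that agrees with the board pose of (0.5946, 0.0314), −16.66°. Now I'll lower to about 2.5 mm above the board and begin pushing.

```bash

python3 -m crank '[[[0,0,0,0,0,0.02,1],[0,0,0,0,0,0.05,1],[0,0,0,0,0,0.08,1],[0,0,0,0,0,0.1,1],[0,0,0,0,0,0.11,1],[0,0,0,0,0,0.115,1],[0,0,0,0,0,0.115,1],[0,0,0,0,0,0.115,1]]]' 20
python3 -m crank '[[[0,0,0,-0.01,0,0,1],[0,0,0,-0.03,0,0,1],[0,0,0,-0.05,0,0,1],[0,0,0,-0.07,0,0,1],[0,0,0,-0.09,0,0,1],[0,0,0,-0.11,0,0,1],[0,0,0,-0.13,0,0,1],[0,0,0,-0.15,0,0,1]]]' 20
```

```text
t: 4.5
tcp_pos: [0.4786, 0.1311, 0.0131]
eef_rot: [0.0, 0.145, 0.989, -0.0]
contact_force: [-0.5, 0.2, -0.0]
gripper_width: -0.0001
grip_force: 0.0
t: 5.3
tcp_pos: [0.5004, 0.1245, 0.013]
eef_rot: [-0.0, 0.145, 0.989, -0.0]
contact_force: [0.1, 0.5, 0.1]
gripper_width: 0.0
grip_force: 0.0
```

```bash
cat > look.py <<'E'
from h import *
np.set_printoptions(precision=1,suppress=True)
p=np.array([.5946,.0314,-.2907]); M=np.array([[np.cos(p[2]),-np.sin(p[2])],[np.sin(p[2]),np.cos(p[2])]])
L=lambda q:(q[:2]-p[:2])@M*1e3
for n,box,off in(('top',(318,180,450,330),(.0014,.0)),('side',(265,245,395,330),(-.002,-.002))):
    f=manip.grab_frame(n)
    print(n,[list(np.round(L(onz(f,*c,.0155)),1)) for c,a,w in blobs(f['frame'],box,*BRASS,12)])
    if n=='side': cv2.imwrite('pics/s_last.png',cv2.resize(f['frame'][230:350,240:420,::-1],None,fx=4,fy=4))
s=manip.observe(); print('t',s['t'],'tcp',L(s['tcp_pos']),s['tcp_pos'][2]*1e3)
E
python3 look.py
```

```text
top []
side [[np.float64(-15.4), np.float64(61.1)], [np.float64(-97.0), np.float64(60.9)], [np.float64(-65.1), np.float64(61.0)], [np.float64(60.4), np.float64(-6.0)], [np.float64(-42.1), np.float64(-62.8)]]
t 5.4 tcp [-116.8   62.2] 13.050109381514737
```

View pics/s_last.png

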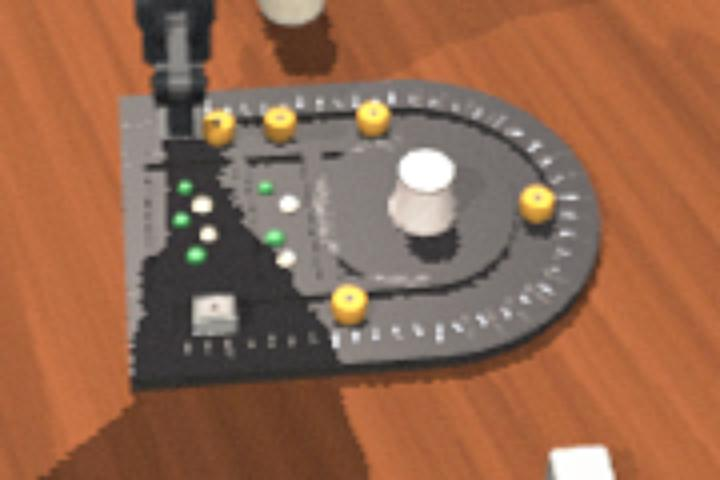

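Bead 5 is following the fingertips squarely: it is at (−97, 61) with the TCP at (−117, 62), a lead of 20 mm. I'll continue down the left leg to the start of the bend.

```bash

python3 -m crank '[[[0,0,0,-0.02,0,0,1],[0,0,0,-0.045,0,0.005,1],[0,0,0,-0.075,0,0.005,1],[0,0,0,-0.1,0,0.005,1],[0,0,0,-0.13,0,0.005,1],[0,0,0,-0.16,0,0.005,1],[0,0,0,-0.19,0,0.005,1],[0,0,0,-0.215,0,0.005,1]]]' 20
python3 -m crank '[[[0,0,0,-0.025,0,0,1],[0,0,0,-0.05,0,0,1],[0,0,0,-0.08,0,0,1],[0,0,0,-0.105,0,0,1],[0,0,0,-0.135,0,0,1],[0,0,0,-0.16,0,0,1],[0,0,0,-0.19,0,0,1],[0,0,0,-0.215,0,0,1]]]' 20
python3 -m crank '[[[0,0,0,-0.025,0,0,1],[0,0,0,-0.05,0,0,1],[0,0,0,-0.08,0,0,1],[0,0,0,-0.105,0,0,1],[0,0,0,-0.135,0,0,1],[0,0,0,-0.16,0,0,1],[0,0,0,-0.19,0,0,1],[0,0,0,-0.215,0,0,1]]]' 20
python3 look.py
```

```text
t: 6.2
tcp_pos: [0.5314, 0.1152, 0.0122]
eef_rot: [-0.0, 0.145, 0.989, -0.0]
contact_force: [0.1, -0.2, 0.3]
gripper_width: -0.0002
grip_force: 0.1
t: 7.0
tcp_pos: [0.5623, 0.106, 0.0123]
eef_rot: [-0.0, 0.145, 0.989, -0.0]
contact_force: [-0.5, -0.1, -0.4]
gripper_width: -0.0
grip_force: 0.1
t: 7.8
tcp_pos: [0.5932, 0.0967, 0.0123]
eef_rot: [0.0, 0.145, 0.989, -0.0]
contact_force: [-0.3, -1.0, 0.8]
gripper_width: 0.0001
grip_force: 0.2
top []
side [[np.float64(17.4), np.float64(56.2)], [np.float64(60.4), np.float64(-6.0)], [np.float64(-42.2), np.float64(-63.3)]]
t 7.9 tcp [-20.   62.2] 12.280804688519497
```

Now at (−20, 62), exactly the pivot start. I'll take the first 36° of the bend as a pure rotation about the board origin.

```bash

python3 -m crank '[[[0,0,0.02,-0.016,0.005,0,1],[0,0,0.039,-0.033,0.009,0,1],[0,0,0.059,-0.05,0.013,0,1],[0,0,0.079,-0.066,0.016,0,1],[0,0,0.098,-0.083,0.018,0,1],[0,0,0.118,-0.1,0.02,0,1],[0,0,0.137,-0.117,0.021,0,1],[0,0,0.157,-0.134,0.021,0,1]]]' 20
python3 -m crank '[[[0,0,0.02,-0.016,0.005,0,1],[0,0,0.039,-0.033,0.009,0,1],[0,0,0.059,-0.05,0.013,0,1],[0,0,0.079,-0.066,0.016,0,1],[0,0,0.098,-0.083,0.018,0,1],[0,0,0.118,-0.1,0.02,0,1],[0,0,0.137,-0.117,0.021,0,1],[0,0,0.157,-0.134,0.021,0,1]]]' 20
python3 look.py
```

```text
t: 8.7
tcp_pos: [0.6129, 0.0942, 0.0123]
eef_rot: [-0.0, 0.299, 0.954, -0.0]
contact_force: [-0.6, 0.2, 0.2]
gripper_width: -0.0001
grip_force: 0.2
t: 9.5
tcp_pos: [0.6313, 0.0853, 0.0122]
eef_rot: [-0.0, 0.444, 0.896, -0.0]
contact_force: [0.2, 0.1, -1.2]
gripper_width: 0.0
grip_force: 0.2
top [[np.float64(64.3), np.float64(-5.4)]]
side [[np.float64(47.6), np.float64(34.9)], [np.float64(60.5), np.float64(-6.2)], [np.float64(-42.1), np.float64(-62.8)]]
t 9.6 tcp [19.8 62. ] 12.237669038720485
```

View pics/s_last.png

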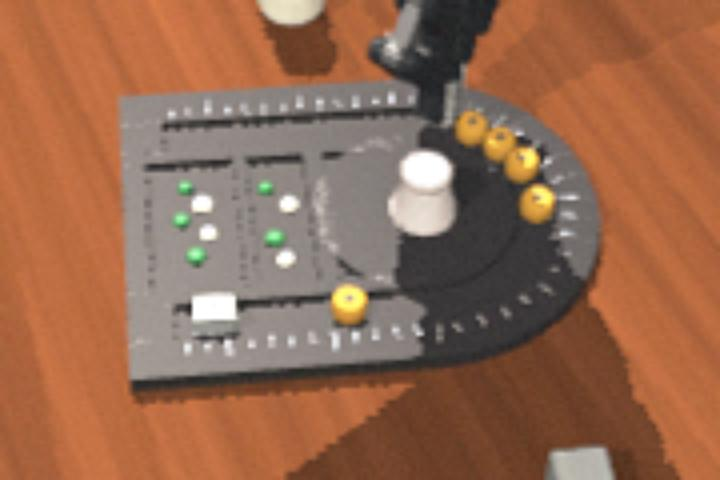

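Beads 5, 1 and 2 are in an unbroken row going round the bend, about to reach bead 3, and all lie flat. The forces are negligible, so I'll carry on for another 72°.

```bash

python3 -m crank '[[[0,0,0.02,-0.016,0.005,0,1],[0,0,0.039,-0.033,0.009,0,1],[0,0,0.059,-0.05,0.013,0,1],[0,0,0.079,-0.066,0.016,0,1],[0,0,0.098,-0.083,0.018,0,1],[0,0,0.118,-0.1,0.02,0,1],[0,0,0.137,-0.117,0.021,0,1],[0,0,0.157,-0.134,0.021,0,1]]]' 20
python3 -m crank '[[[0,0,0.02,-0.016,0.005,0,1],[0,0,0.039,-0.033,0.009,0,1],[0,0,0.059,-0.05,0.013,0,1],[0,0,0.079,-0.066,0.016,0,1],[0,0,0.098,-0.083,0.018,0,1],[0,0,0.118,-0.1,0.02,0,1],[0,0,0.137,-0.117,0.021,0,1],[0,0,0.157,-0.134,0.021,0,1]]]' 20
python3 look.py
```

```text
t: 10.4
tcp_pos: [0.6459, 0.0713, 0.0123]
eef_rot: [-0.0, 0.578, 0.816, -0.0]
contact_force: [-1.0, 0.9, -0.8]
gripper_width: 0.0001
grip_force: 0.3
t: 11.2
tcp_pos: [0.6555, 0.0533, 0.0122]
eef_rot: [-0.0, 0.699, 0.716, -0.0]
contact_force: [-0.3, -0.2, 0.5]
gripper_width: 0.0002
grip_force: 0.2
top []
side [[np.float64(57.3), np.float64(-9.2)], [np.float64(-42.0), np.float64(-62.8)]]
t 11.3 tcp [52.2 38.4] 12.242569983048249
```

```bash

python3 -m crank '[[[0,0,0.02,-0.016,0.005,0,1],[0,0,0.039,-0.033,0.009,0,1],[0,0,0.059,-0.05,0.013,0,1],[0,0,0.079,-0.066,0.016,0,1],[0,0,0.098,-0.083,0.018,0,1],[0,0,0.118,-0.1,0.02,0,1],[0,0,0.137,-0.117,0.021,0,1],[0,0,0.157,-0.134,0.021,0,1]]]' 20
python3 -m crank '[[[0,0,0.02,-0.016,0.005,0,1],[0,0,0.039,-0.033,0.009,0,1],[0,0,0.059,-0.05,0.013,0,1],[0,0,0.079,-0.066,0.016,0,1],[0,0,0.098,-0.083,0.018,0,1],[0,0,0.118,-0.1,0.02,0,1],[0,0,0.137,-0.117,0.021,0,1],[0,0,0.157,-0.134,0.021,0,1]]]' 20
python3 -m crank '[[[0,0,0.02,-0.016,0.005,0,1],[0,0,0.039,-0.033,0.009,0,1],[0,0,0.059,-0.05,0.013,0,1],[0,0,0.079,-0.066,0.016,0,1],[0,0,0.098,-0.083,0.018,0,1],[0,0,0.118,-0.1,0.02,0,1],[0,0,0.137,-0.117,0.021,0,1],[0,0,0.157,-0.134,0.021,0,1]]]' 20
python3 look.py
```

```text
t: 12.1
tcp_pos: [0.6592, 0.0334, 0.0123]
eef_rot: [-0.0, 0.802, 0.598, -0.0]
contact_force: [-1.3, 1.3, -0.2]
gripper_width: -0.0001
grip_force: 0.2
t: 12.9
tcp_pos: [0.6565, 0.0133, 0.0123]
eef_rot: [0.0, 0.885, 0.465, 0.0]
contact_force: [-0.5, 0.3, 0.5]
gripper_width: -0.0
grip_force: 0.2
t: 13.7
tcp_pos: [0.6476, -0.0051, 0.0123]
eef_rot: [0.0, 0.947, 0.321, 0.0]
contact_force: [1.2, 1.2, 0.4]
gripper_width: 0.0001
grip_force: 0.2
top []
side [[np.float64(25.5), np.float64(-53.6)], [np.float64(-42.0), np.float64(-62.8)]]
t 13.8 tcp [ 61.2 -19.9] 12.317273362878522
```

View pics/s_last.png

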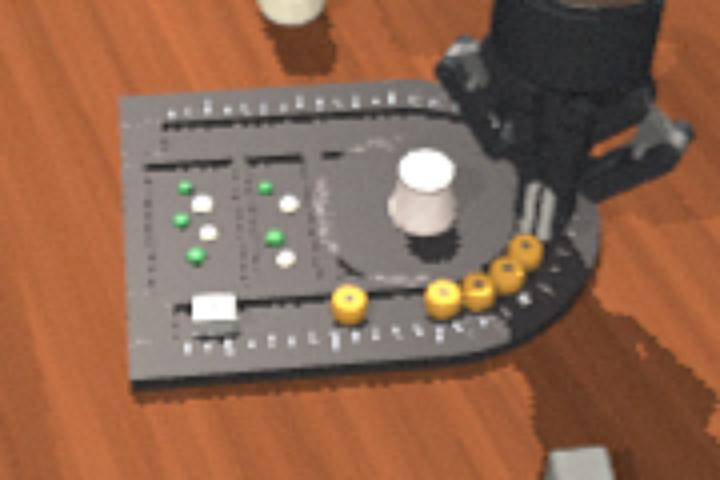

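Beads 5, 1, 2 and 3 are together leaving the bend and still flat. Bead 4 and the clasp are still ahead. I'll finish the turn with three more 18° calls.

```bash

python3 -m crank '[[[0,0,0.02,-0.016,0.005,0,1],[0,0,0.039,-0.033,0.009,0,1],[0,0,0.059,-0.05,0.013,0,1],[0,0,0.079,-0.066,0.016,0,1],[0,0,0.098,-0.083,0.018,0,1],[0,0,0.118,-0.1,0.02,0,1],[0,0,0.137,-0.117,0.021,0,1],[0,0,0.157,-0.134,0.021,0,1]]]' 20
python3 -m crank '[[[0,0,0.02,-0.016,0.005,0,1],[0,0,0.039,-0.033,0.009,0,1],[0,0,0.059,-0.05,0.013,0,1],[0,0,0.079,-0.066,0.016,0,1],[0,0,0.098,-0.083,0.018,0,1],[0,0,0.118,-0.1,0.02,0,1],[0,0,0.137,-0.117,0.021,0,1],[0,0,0.157,-0.134,0.021,0,1]]]' 20
python3 -m crank '[[[0,0,0.02,-0.016,0.005,0,1],[0,0,0.039,-0.033,0.009,0,1],[0,0,0.059,-0.05,0.013,0,1],[0,0,0.079,-0.066,0.016,0,1],[0,0,0.098,-0.083,0.018,0,1],[0,0,0.118,-0.1,0.02,0,1],[0,0,0.137,-0.117,0.021,0,1],[0,0,0.157,-0.134,0.021,0,1]]]' 20
python3 look.py; python3 -c "
from h import *
s=manip.observe();print(s['eef_rot'],s['q'],s['contact_force'])"
```

```text
t: 14.6
tcp_pos: [0.6336, -0.0198, 0.0123]
eef_rot: [0.0, 0.986, 0.169, 0.0]
contact_force: [0.8, 0.9, 0.2]
gripper_width: 0.0002
grip_force: 0.2
t: 15.4
tcp_pos: [0.6158, -0.0294, 0.0124]
eef_rot: [0.0, 1.0, 0.013, 0.0]
contact_force: [-0.2, -0.1, 0.7]
gripper_width: -0.0003
grip_force: 0.3
t: 16.2
tcp_pos: [0.5957, -0.0331, 0.0124]
eef_rot: [0.0, 0.99, -0.143, 0.0]
contact_force: [-0.2, -0.5, -0.3]
gripper_width: -0.0003
grip_force: 0.2
top []
side [[np.float64(-37.8), np.float64(-62.4)]]
t 16.3 tcp [ 19.4 -61.5] 12.373864745925955
[ 5.50298725e-05  9.89678932e-01 -1.43302506e-01 -2.43150652e-05] [-1.84521870e-01  3.58253327e-01  1.64423617e+00 -1.23253550e-04
  1.13914726e+00  1.67392115e+00] [ 0.19385156 -0.11548067  0.49430557]
```

```bash

python3 -m crank '[[[0,0,0,-0.015,0,0,1],[0,0,0,-0.03,0,0,1],[0,0,0,-0.045,0,0,1],[0,0,0,-0.06,0,0,1],[0,0,0,-0.075,0,0,1],[0,0,0,-0.09,0,0,1],[0,0,0,-0.105,0,0,1],[0,0,0,-0.12,0,0,1]]]' 20
python3 look.py
```

```text
t: 17.1
tcp_pos: [0.5783, -0.0281, 0.0123]
eef_rot: [0.0, 0.99, -0.144, -0.0]
contact_force: [0.1, 0.3, 0.9]
gripper_width: 0.0001
grip_force: 0.3
top []
side [[np.float64(-55.6), np.float64(-62.7)]]
t 17.2 tcp [  1.3 -61.6] 12.292936100881349
```

View pics/s_last.png

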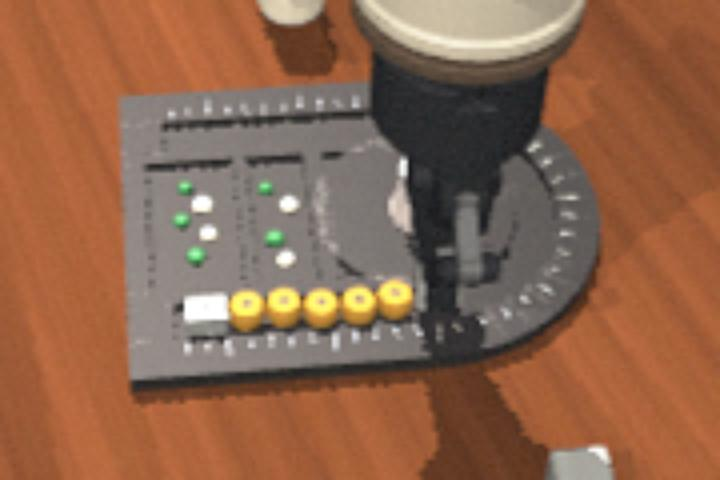

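The row is unbroken and touching the clasp, with about 5 mm left to the end wall. From here I'll creep forward and watch the force.

```bash

python3 -m crank '[[[0,0,0,-0.004,0,0,1],[0,0,0,-0.007,0,0,1],[0,0,0,-0.01,0,0,1],[0,0,0,-0.013,0,0,1],[0,0,0,-0.016,0,0,1],[0,0,0,-0.018,0,0,1],[0,0,0,-0.02,0,0,1],[0,0,0,-0.02,0,0,1]]]' 20
python3 -m crank '[[[0,0,0,-0.001,0,0,1],[0,0,0,-0.002,0,0,1],[0,0,0,-0.003,0,0,1],[0,0,0,-0.004,0,0,1],[0,0,0,-0.005,0,0,1],[0,0,0,-0.006,0,0,1],[0,0,0,-0.006,0,0,1],[0,0,0,-0.006,0,0,1]]]' 20

```

```text
t: 18.0
tcp_pos: [0.5756, -0.0272, 0.0123]
eef_rot: [0.0, 0.99, -0.144, -0.0]
contact_force: [1.8, 0.2, -0.1]
gripper_width: 0.0002
grip_force: 0.2
t: 18.8
tcp_pos: [0.5747, -0.027, 0.0123]
eef_rot: [0.0, 0.99, -0.144, -0.0]
contact_force: [0.9, -1.1, 0.7]
gripper_width: 0.0004
grip_force: 0.2
```

```bash

python3 -m crank '[[[0,0,0,-0.001,0,0,1],[0,0,0,-0.002,0,0,1],[0,0,0,-0.003,0,0,1],[0,0,0,-0.004,0,0,1],[0,0,0,-0.005,0,0,1],[0,0,0,-0.005,0,0,1],[0,0,0,-0.005,0,0,1],[0,0,0,-0.005,0,0,1]]]' 20
python3 look.py
```

```text
t: 19.6
tcp_pos: [0.574, -0.0268, 0.0123]
eef_rot: [0.0, 0.99, -0.144, -0.0]
contact_force: [0.2, 0.3, 0.2]
gripper_width: -0.0001
grip_force: 0.2
top []
side [[np.float64(-59.7), np.float64(-62.7)]]
t 19.7 tcp [ -3.  -61.6] 12.309686113884835
```

```bash

python3 -m crank '[[[0,0,0,-0.001,0,0,1],[0,0,0,-0.002,0,0,1],[0,0,0,-0.003,0,0,1],[0,0,0,-0.004,0,0,1],[0,0,0,-0.004,0,0,1],[0,0,0,-0.004,0,0,1],[0,0,0,-0.004,0,0,1],[0,0,0,-0.004,0,0,1]]]' 20
python3 - <<'E'
from h import *
F=[manip.observe()['contact_force']]
for i in range(6): manip.grab_frame('side'); F.append(manip.observe()['contact_force'])
print(np.mean(F,0))
E
```

```text
t: 20.5
tcp_pos: [0.5734, -0.0266, 0.0123]
eef_rot: [0.0, 0.99, -0.144, -0.0]
contact_force: [0.0, 0.3, 0.4]
gripper_width: -0.0002
grip_force: 0.2
[ 0.3363529  -0.05492418  0.25691265]
```

```bash

python3 -m crank '[[[0,0,0,-0.001,0,0,1],[0,0,0,-0.002,0,0,1],[0,0,0,-0.003,0,0,1],[0,0,0,-0.004,0,0,1],[0,0,0,-0.004,0,0,1],[0,0,0,-0.004,0,0,1],[0,0,0,-0.004,0,0,1],[0,0,0,-0.004,0,0,1]]]' 20
cat > avg.py <<'E'
from h import *
F=[manip.observe()['contact_force']]
for i in range(6): f=manip.grab_frame('side'); F.append(manip.observe()['contact_force'])
print(np.mean(F,0)); cv2.imwrite('pics/s_end.png',cv2.resize(f['frame'][285:335,265:365,::-1],None,fx=8,fy=8))
E
python3 avg.py
```

```text
t: 21.6
tcp_pos: [0.5729, -0.0264, 0.0123]
eef_rot: [0.0, 0.99, -0.144, -0.0]
contact_force: [0.8, -0.1, 0.7]
gripper_width: 0.0
grip_force: 0.2
[0.56980742 0.01697893 0.16695111]
```

View pics/s_end.png

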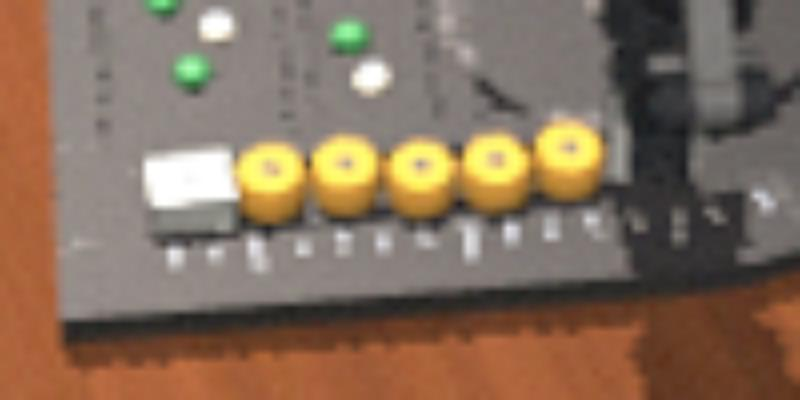

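The clasp and all five beads are in one touching row, flat, with no wall reaction felt yet (about 0.5 N). I'll keep creeping until the force shows the clasp has seated.

```bash

python3 -m crank '[[[0,0,0,-0.001,0,0,1],[0,0,0,-0.002,0,0,1],[0,0,0,-0.003,0,0,1],[0,0,0,-0.004,0,0,1],[0,0,0,-0.005,0,0,1],[0,0,0,-0.005,0,0,1],[0,0,0,-0.005,0,0,1],[0,0,0,-0.005,0,0,1]]]' 20
python3 avg.py
```

```text
t: 22.7
tcp_pos: [0.5722, -0.0262, 0.0123]
eef_rot: [0.0, 0.99, -0.144, 0.0]
contact_force: [0.9, -0.2, 0.3]
gripper_width: 0.0003
grip_force: 0.7
[ 1.29814479 -0.32576439  0.1390968 ]
```

```bash

python3 -m crank '[[[0,0,0,-0.001,0,0,1],[0,0,0,-0.002,0,0,1],[0,0,0,-0.002,0,0,1],[0,0,0,-0.003,0,0,1],[0,0,0,-0.003,0,0,1],[0,0,0,-0.003,0,0,1],[0,0,0,-0.003,0,0,1],[0,0,0,-0.003,0,0,1]]]' 20
python3 avg.py
```

```text
t: 23.8
tcp_pos: [0.5718, -0.0261, 0.0124]
eef_rot: [0.0, 0.99, -0.144, 0.0]
contact_force: [4.2, -0.5, 1.0]
gripper_width: -0.0001
grip_force: 1.7
[ 3.48311709 -0.93101539  1.06755866]
```

The force along the row rose to 3.6 N, at the position where the clasp should meet its wall, so it has seated. I'll back off, rise and check.

```bash

python3 -m crank '[[[0,0,0,0.01,0,0,1],[0,0,0,0.04,0,0,1],[0,0,0,0.07,0,0,1],[0,0,0,0.1,0,0,1],[0,0,0,0.1,0,-0.1,1],[0,0,0,0.1,0,-0.3,1],[0,0,0,0.1,0,-0.5,1],[0,0,0,0.1,0,-0.7,1]]]' 20
python3 -m crank '[[[0,0,0,0.1,0,-0.1,1],[0,0,0,0.25,0,-0.2,1],[0,0,0,0.4,0,-0.3,1],[0,0,0,0.6,0,-0.4,1],[0,0,0,0.8,0,-0.5,1],[0,0,0,0.9,0,-0.5,1],[0,0,0,1,0,-0.5,1],[0,0,0,1,0,-0.5,1]]]' 20
python3 look.py
python3 - <<'E'
from look import L
from h import *
t=manip.grab_frame('top'); s=manip.grab_frame('side')
cv2.imwrite('pics/t_end.png',cv2.resize(t['frame'][180:330,310:460,::-1],None,fx=4,fy=4))
print('clasp',[[ (np.round(L(onz(f,*c,.018)),1),a) for c,a,w in blobs(f['frame'],b,(0,0,150),(179,50,255),40)] for f,b in((t,(390,280,435,330)),(s,(275,290,310,325)))])
print('end wall px check', [tuple(np.round(L(onz(t,u,v,.0095)),1)) for u,v in((321,300),(428,326))])
E
```

```text
t: 24.9
tcp_pos: [0.586, -0.0303, 0.1196]
eef_rot: [0.0, 0.99, -0.144, 0.0]
contact_force: [0.7, 1.3, 0.0]
gripper_width: 0.0001
grip_force: 0.0
t: 25.7
tcp_pos: [0.7307, -0.0736, 0.1926]
eef_rot: [0.0, 0.99, -0.144, -0.0]
contact_force: [-0.4, -0.3, 0.3]
gripper_width: 0.0001
grip_force: 0.0
top [[np.float64(-59.3), np.float64(-61.7)]]
side [[np.float64(-60.9), np.float64(-62.7)]]
t 25.8 tcp [159.2 -61.4] 192.69928369286544
top [[np.float64(-59.2), np.float64(-61.7)]]
side [[np.float64(-61.1), np.float64(-62.8)]]
t 25.9 tcp [159.  -61.3] 192.87478301045417
clasp [[(array([-113.6,  -62.7]), np.int32(103))], [(array([-113.7,  -61.6]), np.int32(841))]]
end wall px check [(np.float64(-143.7), np.float64(89.3)), (np.float64(-142.1), np.float64(-100.8))]
```

View pics/t_end.png

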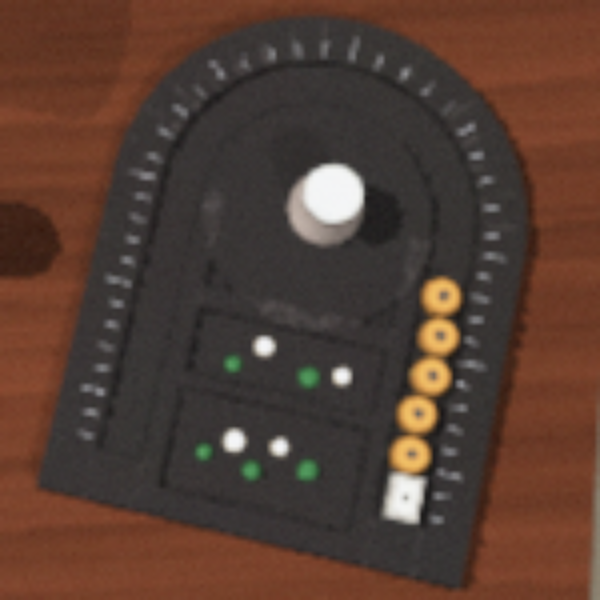

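The top view shows clasp and beads in one unbroken row in the right leg, with the clasp at crop pixel (404,498), bead 5 at (441,296) and the loupe undisturbed. I'm out of picture views, so I'll check the clasp's gap to the wall numerically, using the empty left groove's end wall as the reference.

```bash
python3 - <<'E'
from h import *
np.set_printoptions(linewidth=250)
p=np.array([.5946,.0314,-.2907]); c,s=np.cos(p[2]),np.sin(p[2])
def prof(f,y,z):
    xs=np.arange(-154,-98,1.); out=0
    T=np.linalg.inv(f['world_from_camera']); fl=240/np.tan(np.radians(f['vertical_fov']/2))
    g=cv2.cvtColor(f['frame'],cv2.COLOR_RGB2GRAY).astype(np.float32)
    for dy in np.arange(-4,4.1,1):
        x=xs/1e3;yy=(y+dy)/1e3
        P=T@np.c_[p[0]+c*x-s*yy,p[1]+s*x+c*yy,0*x+z,0*x+1].T
        out=out+cv2.remap(g,(f['cx']+fl*P[0]/P[2]).astype(np.float32)[None],(f['cy']+fl*P[1]/P[2]).astype(np.float32)[None],cv2.INTER_LINEAR)[0]
    return (out/9).astype(int)
print(np.arange(-154,-98,1))
for n in('top','side'):
    f=manip.grab_frame(n)
    print(n,'L wall',prof(f,62,.0095)); print(n,'R clasp top',prof(f,-62,.018)); print(n,'R board',prof(f,-62,.0095))
E
```

```text
[-154 -153 -152 -151 -150 -149 -148 -147 -146 -145 -144 -143 -142 -141 -140 -139 -138 -137 -136 -135 -134 -133 -132 -131 -130 -129 -128 -127 -126 -125 -124 -123 -122 -121 -120 -119 -118 -117 -116 -115 -114 -113 -112 -111 -110 -109 -108 -107 -106
 -105 -104 -103 -102 -101 -100  -99]
top L wall [81 83 82 82 81 77 66 55 50 52 55 55 55 55 55 54 55 55 55 56 55 54 54 55 55 56 55 54 53 52 50 51 51 53 54 55 55 56 56 54 54 55 54 53 54 55 54 54 54 54 54 54 54 54 54 54]
top R clasp top [ 76  76  76  76  76  74  68  60  53  51  52  53  53  53  53  54  55  55  54  53  53  54  54  54  53  53  54  54  53  62 104 157 194 217 230 235 240 240 237 233 223 220 228 234 238 239 239 236 229 207 174 143 131 156 178 190]
top R board [ 77  76  76  76  76  76  73  67  58  52  51  52  53  53  53  53  54  55  55  54  53  54  54  54  54  53  54  54  54  53  66 107 157 194 214 226 231 235 236 234 229 219 215 223 229 233 235 236 233 227 206 176 145 134 154 176]
side L wall [133 134 135 136 140 145 148 150 150 150 149 149 149 149 149 148 147 148 148 149 148 149 149 149 149 146 138 132 132 133 139 144 145 145 143 141 142 145 146 146 145 143 141 142 143 145 146 146 146 142 137 138 139 141 143 143]
side R clasp top [127 128 130 130 131 134 139 147 153 157 158 158 159 159 159 158 158 157 157 157 156 156 156 156 157 155 150 179 236 255 255 255 255 255 255 255 254 253 252 253 255 255 255 255 255 255 252 247 221 189 203 227 234 238 238 237]
side R board [126 127 127 128 132 139 145 152 156 160 160 159 158 158 158 158 159 158 158 157 157 157 157 156 155 154 152 172 200 202 203 208 212 215 217 217 218 217 215 212 210 209 208 208 208 207 201 195 169 140 143 151 169 184 190 195]
```

In both views the clasp's near edge is within about 1 mm of the wall line (top: −123.3 against about −124.5; side: −127 against about −128). That agrees with the force reading, so I'm handing in.

```bash
python3 -c "
from station import manip
print(manip.sign_off())"
```

```text
the job is handed in; nothing more can be done
None
```

The strand is closed up and handed in at about 26 s: the clasp is within about 1 mm of its right-hand end wall (by camera), beads 4, 3, 2, 1 and 5 follow it in one touching row, the highest wrist force I read was about 4 N, and the hand-in gave no verdict.

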